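# Test the latching stop button of a welding-table control and restart

## Robot

A 6-joint arm with a two-finger parallel gripper is mounted at the origin on a cart in front of the work surface, level with it; the furniture and walls round the work are solid. World frame = base frame: x ahead of the robot, y to its left, z up, the work surface at z = 0. Lengths are in mm, angles in rad, forces in N, time in s.
With the tool pointing down it reaches from about 300 to 775 mm from the base axis. Payload 14.6 kg.
Tool frame: the origin (TCP) lies at the very end of the fingers, on their centre line; the grasp point (between the pads) lies 19 mm behind it; z points along the fingers, y is the line along which they close (so a half turn about z gives the same grasp; the last joint's range is limited). The gripper opens to 94 mm and grips with 3 to 60 N. Pads are 16 mm wide; open, the fingers measure 119 mm over their backs; the gripper's body (75 mm by 177 mm) begins 78 mm behind the grasp point.
Start: joints at [1.219, 0.3, 1.521, -0, 1.321, -0.067], TCP at [154.529, 527.835, 205.446] pointing down, gripper open.
Joint ranges: [-3.03, 3.03], [-0.79, 2.21], [0.23, 2.52], [-1.04, 4.18], [0, 3.07], [-2.55, 2.55]. Speed limits (rad/s): [2.22, 2.22, 2.57, 3.14, 3.14, 3.14].

## Interface

Orientations are given as a unit quaternion [w, x, y, z].
In Python, from workcell import robot, fingers, grab_frame gives the robot as it stands. The module is installed in compiled form; this text tells all that it offers. Calls block until the motion is done:
- robot.reach(position, orientation): joint-space move of the TCP to a pose.
- robot.line_to(position, attitude=None, max_speed=150): straight line of the TCP; attitude=None keeps the orientation; max_speed is the mean speed in mm/s.
- robot.move_j(angles): joint-space move.
- fingers.open_gripper() and fingers.close_gripper(effort=None): open the fingers fully, or close them until they stop; effort is the grip in N (None keeps the last).
- robot.wait(seconds).
- robot.solve_ik(position, orientation): joint angles nearest the present ones, or None.
- robot.read_state(): the state.
- grab_frame(name): name is "scene" or "top" or "wrist"; returns a dict with "pixels" (420x560x3 uint8, red, green, blue), "fx", "fy", "cx", "cy" (pixels), "D" ([k1, k2, p1, p2, k3] as OpenCV has them; the pictures are not rectified), "origin" and "attitude" of the camera in the world. Camera axes: x right, y up, looking along -z (the intrinsics and any distortion apply to the point x, -y, -z); pixel columns grow to the right and rows downward; lengths in mm; the calibration is good to about 2 mm. A picture is of the moment at which its call begins. There is no depth.
A pose or a line that the arm cannot do raises robot.Unreachable and nothing moves.
- robot.finish_job(): hands the job in; it is judged then, once.
The state is a dict: "clock": time; "joint_pos": joint angles; "joint_vel": joint speeds; "tau": joint torques, N m; "tcp_pos": TCP position; "tool_rot": TCP orientation; "wrist_force": force on the tool from outside, world axes, zero at the start; "moment": the same for the moment, N m; "opening": opening from 0.0 (shut) to 1.0 (fully open); "grip_force": force on a finger pad.
Only numpy, scipy, OpenCV 4.12 (cv2) and the standard library are available. Lean on these libraries where they do the work, as an engineer would, in place of code of your own. Each camera call takes 0.05 s, during which the arm holds its last target. There are 200 camera calls.

## Task

Function-test the stop control on the welding table: push the winged mushroom stop button fully in so that it latches, twist it clockwise (seen from above) by its wings until it unlatches and springs out again, and only then press the low round start button on the other box all the way in and let it go. Use only the fingertips or the outside of the fingers: leave both boxes standing where they are, do not pick up, tip or shove them, and leave the tools and parts lying around undisturbed.

Things in the scene. Friction and masses are not known exactly. Their poses are not given: they have to be found in the camera images.
- stop_box: loose cast aluminium control box, 90x90 mm, 55 mm tall, 0.95 kg, standing free on the table; it and the start box swap places at random. Origin under its centre; z up; x to its back face, where a round cable gland sticks out 18 mm; y to its left. On the middle of its lid sits the stop button, a dark mushroom head with two wings
- stop_top (a point): top centre of the dark mushroom head (42 mm round dome), on its vertical axis; 34 mm above the lid (89 mm above the table) when out, 7 mm lower when latched; the dome's underside is 23 mm lower; moves with the head
- stop_wing (a point): two wings on either side form one straight bar through the head, 76 mm tip to tip, 11 mm thick, 14 mm high, along the box's y axis at rest. This point lies in the wing on the box's +y side, 31 mm from the head's axis, at mid height (20 mm above the lid when out, 13 mm when latched); moves with the head. Clockwise twisting carries this wing toward the box's +x
- stop_plunger (a joint): how far the mushroom head is pushed in, m: 0 = fully out, latches at 0.007 (needs about 8 N), bottoms at 0.0085 (about 10 N). Once latched it stays at 0.007 until twisted, then springs back to 0
- stop_head (a joint): clockwise twist of the mushroom head from rest, rad: 0 to 0.7; the latch lets go at about 0.3; needs about 0.05 N m (2 N at a wing); a spring turns it back to 0 when let go
- start_box: second loose aluminium control box of the same kind, 90x90 mm, 55 mm tall, 0.95 kg, axes as the stop box; on the middle of its lid a low round push button in a 46 mm housing ring 12 mm high
- start_button_top (a point): top centre of the round start button (30 mm across), 77 mm above the table when out; moves with the button
- start_button (a joint): how far the start button is pushed in, m: 0 = out, 0.006 = fully in (about 5 N); springs back
- nut_m12_0: M12 steel nut, 19x22x10 mm, lying between the two boxes; bystander, origin under its centre
- bolt_m12_1: short steel hex bolt, 21x51x19 mm, lying between the two boxes, its length toward the robot; bystander, origin under its centre
- paint_marker: white marker with black cap, 17x134x17 mm, lying in front; bystander, origin under its centre
- screwdriver_red: screwdriver, 29x212x28 mm, lying in front; bystander, origin under its centre
- plate_a: flat steel offcut, 100x75x8 mm, lying to the right of the boxes; bystander, origin under its centre
- wrench_13: double-ended wrench, 31x167x9 mm, lying behind the boxes; bystander, origin under its centre
- tape_measure: tape measure, 36x84 mm, 65 mm tall, behind to the right; bystander, origin under its centre

How it is judged:
By the outcome, as a careful person would: the job done as asked, in the order asked, and still so for the second after the job is handed in, with the robot touching nothing.
It also fails if it takes over 43 s, if anything falls off the work surface, if the arm or the gripper's body presses on something with over 40 N, if the wrist force passes 120 N, or if a joint passes its speed limit or range.

## Working session

There is one attempt and no reset: what is moved stays moved. The work goes in short steps, each a Python script; the robot and the scene stay as the last script left them, time stands still between calls to the robot, and variables do not carry over. Pictures are saved under pics/ and viewed, at most 10 in all, crops included, and the job is handed in when it is done.

```bash
mkdir -p pics
cat > h.py <<'E'
import numpy as np, cv2
from scipy.spatial.transform import Rotation as R
from workcell import robot, fingers, grab_frame
def snap(n,f):
    g=grab_frame(n); cv2.imwrite(f'pics/{f}.png',g["pixels"][:,:,::-1]); np.save(f'pics/{f}.npy',g,allow_pickle=True); return g
def load(f): return np.load(f'pics/{f}.npy',allow_pickle=True).item()
def ray(g,uv):
    K=np.array([[g["fx"],0,g["cx"]],[0,g["fy"],g["cy"]],[0,0,1.]])
    p=cv2.undistortPoints(np.array(uv,float).reshape(-1,1,2),K,np.array(g["D"],float)).reshape(-1,2)
    d=np.c_[p[:,0],-p[:,1],-np.ones(len(p))]
    a=np.array(g["attitude"],float)
    M=a if a.shape==(3,3) else R.from_quat(a[[1,2,3,0]]).as_matrix()
    return np.array(g["origin"],float),d@M.T
def onz(g,uv,z):
    o,d=ray(g,uv); return o+d*((z-o[2])/d[:,2])[:,None]
E
python3 - <<'E'
from h import *
for n in("top","scene"):
    g=snap(n,n+"0"); print(n,{k:g[k] for k in g if k!="pixels"})
s=robot.read_state(); print(s)
E
```

```text
top {'fx': 499.6178531663, 'fy': 499.6178531663, 'cx': 281.7147648290632, 'cy': 213.09191790370696, 'D': array([0.03582151, 0.        , 0.        , 0.        , 0.        ]), 'origin': array([ 384.24865516,  -61.05442303, 1186.46111859]), 'attitude': array([-0.70198661, -0.0421475 ,  0.03718448,  0.70996881])}
scene {'fx': 451.1228186710005, 'fy': 451.1228186710005, 'cx': 288.90657231299883, 'cy': 211.4156926943, 'D': array([0.02919821, 0.        , 0.        , 0.        , 0.        ]), 'origin': array([ 105.2639234 , -610.28042819,  657.38669071]), 'attitude': array([ 0.86483928,  0.39544852, -0.13369531, -0.27892481])}
{'clock': 0.1, 'joint_pos': array([ 1.21937237e+00,  3.00404171e-01,  1.52148071e+00, -2.82080110e-05,
        1.32069198e+00, -6.65958567e-02]), 'joint_vel': array([-0.00032932, -0.00097129, -0.00171478,  0.00105484,  0.00177273,
        0.00011515]), 'tau': array([ 2.46307158e-03, -5.32634676e+01, -3.53290594e+01,  7.10313278e-02,
        2.34682899e-02, -4.53499297e-06]), 'tcp_pos': array([154.47832687, 527.63289315, 204.96549965]), 'tool_rot': array([-8.87416956e-05,  1.41929657e-01,  9.89876624e-01, -4.84231300e-04]), 'wrist_force': array([ 0.19734688,  0.5340255 , -0.43972492]), 'moment': array([ 0.03089071, -0.0012677 , -0.01080786]), 'grip_force': 0.0, 'opening': 0.9971807171682142}
```

View pics/top0.png

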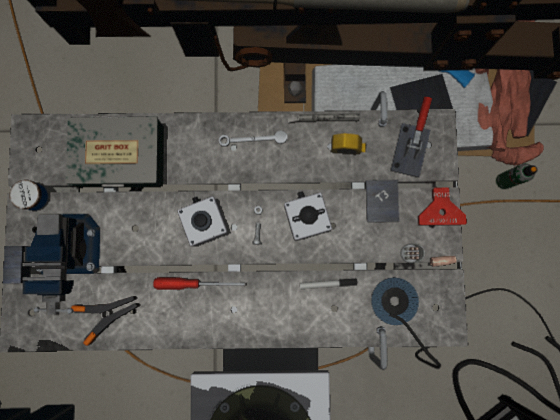

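View pics/scene0.png

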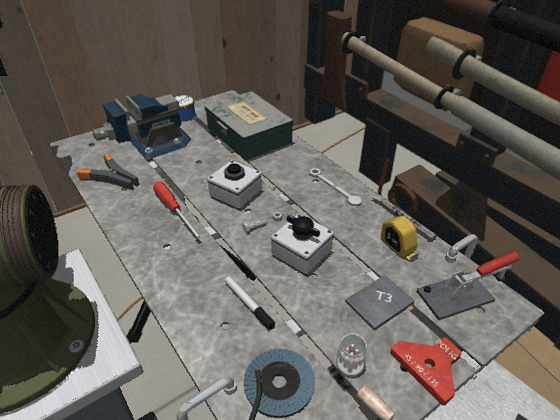

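The top view shows the stop box at about (308,215) with its wing bar near-horizontal, and the start box at about (204,220). The scene view shows them at (303,240) and (235,185). Next I'll measure them and enlarge both.

```bash
cat > m.py <<'E'
from h import *
import sys
g=load("top0"); im=g["pixels"]; 
hsv=cv2.cvtColor(im,cv2.COLOR_RGB2HSV)
for n,(u,v) in dict(stop=(308,215),start=(204,220)).items():
    x0,y0=u-36,v-36
    gr=cv2.cvtColor(im,cv2.COLOR_RGB2GRAY)[y0:y0+72,x0:x0+72]
    m=cv2.morphologyEx((gr>165).astype(np.uint8),cv2.MORPH_OPEN,np.ones((3,3)))
    c=max(cv2.findContours(m,0,2)[0],key=cv2.contourArea)
    r=cv2.minAreaRect(c); b=cv2.boxPoints(r)+[x0,y0]
    w=onz(g,b,55); e=w[1]-w[0]; f=w[2]-w[1]
    print(n,"lid",w.mean(0).round(1),np.linalg.norm(e).round(1),np.linalg.norm(f).round(1),"yaw%90",np.degrees(np.arctan2(e[1],e[0]))%90)
    d=((gr<50)*255).astype(np.uint8); k,l,s,ce=cv2.connectedComponentsWithStats(d)
    for i in range(1,k):
        if s[i,4]>40:
            ys,xs=np.where(l==i); 
            P=onz(g,np.c_[xs+x0,ys+y0],75)[:,:2]; ev,V=np.linalg.eigh(np.cov(P.T))
            print(" dark",s[i],ce[i]+[x0,y0],P.mean(0).round(1),np.sqrt(ev).round(1),np.degrees(np.arctan2(V[1,1],V[0,1])))
a=[cv2.resize(im[v-38:v+38,u-38:u+38],(390,390),interpolation=cv2.INTER_CUBIC) for u,v in((308,215),(204,220))]
cv2.imwrite("pics/crop1.png",np.hstack(a)[:,:,::-1])
E
python3 m.py
```

```text
stop lid [ 478.9 -149.4   55. ] 4.5 9.1 yaw%90 89.34628735370936
 dark [ 21  27  32  18 285] [308.10175439 214.77894737] [ 505.1 -112.9] [ 9.4 13.6] 104.87587631936626
start lid [505.3 142.9  55. ] 100.0 64.2 yaw%90 58.997044192009184
 dark [ 26  15  36  47 147] [218.31292517 223.93877551] [487.  88.] [16.4 33.1] 160.3218936786414
 dark [ 24  29  16  15 173] [199.85549133 219.62427746] [497.  129.3] [8.  8.7] 64.22498644032021
```

View pics/crop1.png

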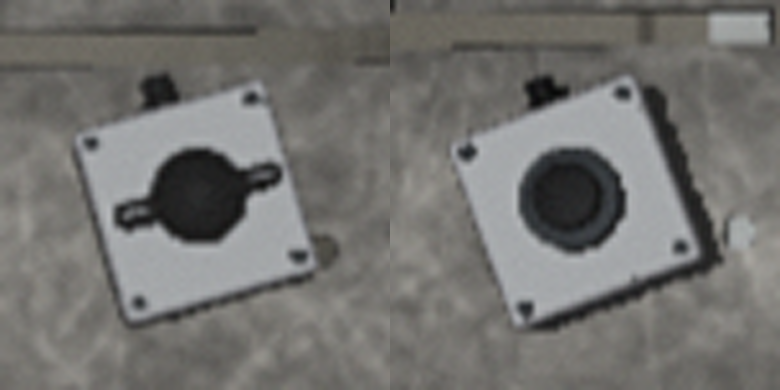

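The left crop shows the stop box with lid corners at about (78,135), (262,83), (313,268) and (130,322), and its gland toward the upper left. The right crop shows the start box with corners at (455,152), (632,75), (702,262) and (520,325). I'll cross-check both against the scene view.

```bash
cat > m2.py <<'E'
from h import *
g=load("top0"); s=load("scene0")
B=dict(stop=([[78,135],[262,83],[313,268],[130,322]],(270,177)),start=([[65,152],[242,75],[312,262],[130,325]],(166,182)))
for n,(c,o) in B.items():
    w=onz(g,(np.array(c)+.5)/(390/76)-.5+o,55)
    sides=np.roll(w,-1,0)-w
    # order: back-left, back-right, front-right, front-left
    x=(w[0]+w[1]-w[2]-w[3]); y=(w[0]+w[3]-w[1]-w[2]); ya=[np.degrees(np.arctan2(x[1],x[0])),np.degrees(np.arctan2(-y[0],y[1]))]
    print(n,w.mean(0).round(1),np.linalg.norm(sides,axis=1).round(1),np.round(ya,1))
# dome centre / wing tips / button centre
f=lambda p,o:(np.array(p)+.5)/(390/76)-.5+o
print("dome",onz(g,f([[198,195]],(270,177)),80).round(1),"tips",onz(g,f([[115,217],[281,172]],(270,177)),75).round(1))
print("button",onz(g,f([[177,197]],(166,182)),77).round(1),"ring",onz(g,f([[182,199]],(166,182)),67).round(1))
im=s["pixels"]; a=[cv2.resize(im[v-38:v+38,u-38:u+38],(390,390),interpolation=cv2.INTER_CUBIC) for u,v in((303,240),(235,185))]
cv2.imwrite("pics/crop2.png",np.hstack(a)[:,:,::-1])
E
python3 m2.py
```

```text
stop [ 504.8 -113.    55. ] [85.3 85.5 84.4 86.4] [14.4 15.5]
start [495.5 127.6  55. ] [85.4 89.6 84.6 82.6] [20.7 20.9]
dome [[ 505.  -112.9   80. ]] tips [[ 496.3  -76.8   75. ]
 [ 515.2 -149.4   75. ]]
button [[496.  128.4  77. ]] ring [[496.1 127.9  67. ]]
```

View pics/crop2.png

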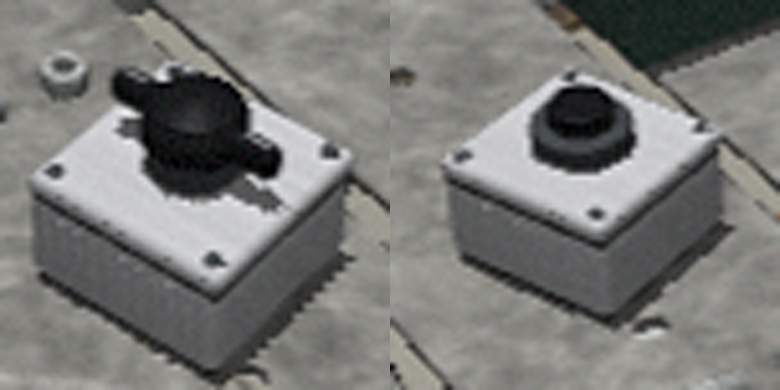

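The two crops agree: stop box at (505,-113) with yaw about 15°, start box at (496,128) with yaw about 21°. The glands point +x and both buttons are out. I'll press with closed fingertips first.

```bash
cat >> h.py <<'E'
def q(phi):
    p=np.radians(phi+90)/2; return [0,np.cos(p),np.sin(p),0]
def st(t=""):
    s=robot.read_state(); print(t,"t",round(s["clock"],2),"tcp",np.round(s["tcp_pos"],1),"F",np.round(s["wrist_force"],1),"op",round(s["opening"],3),"grip",round(s["grip_force"],1)); return s
def press(x,y,ztop,depth,fmax):
    "press down in small steps until the tip is depth below ztop or the force exceeds fmax above the free value"
    robot.line_to([x,y,ztop+4],max_speed=80); robot.wait(.2); f0=st("above")["wrist_force"][2]; z=ztop+4
    while True:
        z-=1; robot.line_to([x,y,z],max_speed=20); s=st(z)
        if s["tcp_pos"][2]<ztop-depth or s["wrist_force"][2]-f0>fmax or z<ztop-depth-6: break
    robot.wait(.2); st("hold"); robot.line_to([x,y,ztop+30],max_speed=80)
E
python3 - <<'E'
from h import *
fingers.close_gripper(10)
P=[505,-113,125]
for ph in (150,-30):
    for p in (ph,ph-38): print(p,np.round(robot.solve_ik(P,q(p)),2))
robot.reach(P,q(150 if robot.solve_ik(P,q(150)) is not None and abs(robot.solve_ik(P,q(150))[5])<1.5 else -30)); st("arrive")
press(505,-113,89,7.9,14)
st("up"); snap("scene","scene1"); 
im=load("scene1")["pixels"]; im0=load("scene0")["pixels"]
snap("wrist","w1")
E
```

```text
Traceback (most recent call last):
TypeError: unsupported operand type(s) for *: 'NoneType' and 'float'
```

Run:
```python
from h import *
P=[505,-113,125]
for p in (-30,-68): print(p,np.round(robot.solve_ik(P,q(p)),2))
robot.reach(P,q(-30)); st("arrive")
press(505,-113,89,7.9,14)
st("up"); a=snap("scene","scene1")["pixels"]; b=load("scene0")["pixels"]
w=snap("wrist","w1")["pixels"]
cv2.imwrite("pics/v1.png",np.hstack([cv2.resize(x,(390,390)) for x in (a[202:278,265:341],w)])[:,:,::-1])
```

```text
-30 [-0.29  0.31  1.7  -0.    1.13  0.23]
-68 [-0.29  0.31  1.7  -0.    1.13  0.9 ]
arrive t 4.12 tcp [ 505.2 -112.4  125.1] F [-0.2 -0.4 -0.2] op 0.005 grip 0.0
above t 4.87 tcp [ 505.2 -113.1   93.5] F [ 0.2  0.1 -0.2] op 0.004 grip 0.0
92 t 5.12 tcp [ 505. -113.   92.] F [-0.5  0.3 -0.6] op 0.003 grip 0.0
91 t 5.37 tcp [ 505. -113.   91.] F [ 0.1 -0.6 -0.3] op 0.008 grip 0.0
90 t 5.62 tcp [ 505.  -113.    89.9] F [ 0.5 -0.2 -0. ] op 0.008 grip 0.0
89 t 5.87 tcp [ 505.1 -113.    89.1] F [ 0.8 -0.6  1. ] op 0.006 grip 0.7
88 t 6.12 tcp [ 505.1 -113.    88.1] F [-1.  -0.7  3.2] op 0.003 grip 1.6
87 t 6.37 tcp [ 505.1 -113.    87.1] F [ 0.1 -0.2  3.5] op 0.01 grip 1.9
86 t 6.62 tcp [ 505.1 -113.    86.1] F [-0.2 -0.5  4.1] op 0.005 grip 2.2
85 t 6.87 tcp [ 505.1 -113.    85.1] F [ 0.9 -0.2  6.3] op 0.006 grip 2.7
84 t 7.12 tcp [ 504.9 -113.    83.8] F [-0.5  0.5 -1.1] op 0.002 grip 0.0
83 t 7.37 tcp [ 504.8 -112.9   82.8] F [-0. -0.  1.] op 0.002 grip 0.7
82 t 7.62 tcp [ 505.  -113.    82.2] F [-2.3  0.5  6.5] op 0.009 grip 3.3
81 t 7.87 tcp [ 505.  -113.    81.3] F [-2.5  0.9  8.6] op 0.006 grip 4.0
80 t 8.12 tcp [ 505.  -113.    80.4] F [-3.5  0.6  8.9] op 0.001 grip 4.4
hold t 8.32 tcp [ 505.  -113.    80.4] F [-3.8  0.8  8.8] op 0.006 grip 4.4
up t 8.96 tcp [ 504.8 -112.9  118.6] F [ 0.8 -0.3  0.3] op 0.004 grip 0.0
```

View pics/v1.png

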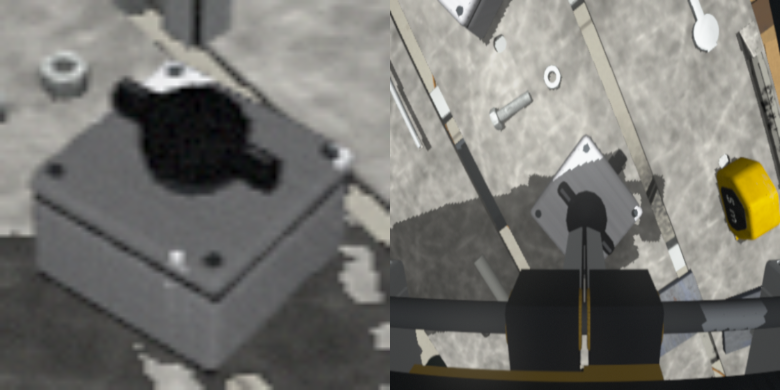

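The head sits about 10–13 crop pixels lower in the left crop, the box corners haven't moved, and the wrist view on the right shows the wing bar clear. That looks latched. I'll probe at 84 mm to confirm, since contact there would mean it's still out, then twist.

Run:
```python
from h import *
robot.line_to([505,-113,84],max_speed=80); robot.wait(.15); s=st("probe")
if s["wrist_force"][2]>2.5: raise SystemExit("not latched")
robot.line_to([505,-113,115],max_speed=120)
fingers.open_gripper(); st("open")
robot.line_to([505,-113,62],max_speed=80); st("down")
fingers.close_gripper(4); robot.wait(.2); st("closed")
```

```text
probe t 9.79 tcp [ 505.1 -113.    84.2] F [-0.6 -0.5  0.3] op 0.003 grip 0.0
open t 11.65 tcp [ 505. -113.  115.] F [ 0.5  0.2 -0.4] op 1.001 grip 0.0
down t 12.46 tcp [ 505.3 -113.1   62.4] F [0.1 0.3 0.1] op 1.0 grip 0.0
closed t 13.51 tcp [ 505.4 -113.2   62.2] F [ 4.3 -3.7 -1.3] op 0.44 grip 4.0
```

Latched, and the fingers are on the head at about 41 mm opening. I'll nudge to cancel the side force, then twist in steps.

Run:
```python
from h import *
p=np.array([505,-113,62.]); 
for i in range(4):
    F=np.mean([robot.read_state()["wrist_force"][:2]],axis=0)
    if np.linalg.norm(F)<1.8: break
    p[:2]+=0.6*F/np.linalg.norm(F); robot.line_to(list(p),max_speed=20); robot.wait(.05); st("nudge")
print(p)
j=np.array(robot.read_state()["joint_pos"])
d=np.radians(38)
for i in range(1,6):
    k=j.copy(); k[5]+=d*i/5; robot.move_j(list(k)); s=st(i); print("   Mz",np.round(s["moment"],2))
    if np.linalg.norm(s["wrist_force"])>12: print("stop");break
robot.wait(.2); st("end")
```

```text
nudge t 13.81 tcp [ 505.5 -113.4   62.1] F [ 2.1 -0.8 -0.2] op 0.442 grip 4.0
nudge t 14.11 tcp [ 505.7 -113.4   61.9] F [-2.   0.9  2.6] op 0.446 grip 4.0
nudge t 14.41 tcp [ 505.6 -113.4   62. ] F [ 1.8 -0.3  1.2] op 0.443 grip 4.0
[ 505.47167968 -113.349711     62.        ]
1 t 14.67 tcp [ 505.7 -113.4   62. ] F [ 1.4 -1.1 -0.1] op 0.445 grip 4.0
   Mz [-0.15 -0.19  0.02]
2 t 14.93 tcp [ 505.7 -113.4   61.9] F [ 2.1 -1.  -2.9] op 0.442 grip 4.0
   Mz [-0.24 -0.47  0.02]
3 t 15.18 tcp [ 505.2 -113.3   61.6] F [ 1.2 -1.1 -5.4] op 0.443 grip 4.0
   Mz [-0.21 -0.16  0.01]
4 t 15.44 tcp [ 505.1 -113.3   61.8] F [-0.8 -0.1 -2.3] op 0.444 grip 4.3
   Mz [-0.15  0.47  0.07]
5 t 15.7 tcp [ 505.3 -113.4   62.2] F [-3.9 -1.8  2.3] op 0.441 grip 4.5
   Mz [-0.28  0.92 -0.02]
end t 15.9 tcp [ 505.4 -113.4   62.1] F [-4.9 -1.8  3.7] op 0.443 grip 4.6
```

Run:
```python
from h import *
fingers.open_gripper(); robot.wait(.1); st("open")
robot.line_to([505.5,-113.3,125],max_speed=100); st("up")
robot.reach([496,60,150],q(0)); st()
a=snap("scene","scene2")["pixels"]; t=snap("top","top2")["pixels"]
c=[x[202:278,265:341] for x in (a,load("scene1")["pixels"],load("scene0")["pixels"])]
cv2.imwrite("pics/v2.png",np.hstack([cv2.resize(x,(266,266),interpolation=cv2.INTER_CUBIC) for x in c])[:,:,::-1])
```

```text
open t 16.93 tcp [ 505.6 -113.4   62. ] F [ 0.1 -0.1 -0.9] op 0.998 grip 0.0
up t 17.72 tcp [ 505.2 -113.2  124.5] F [-0.7  0.7 -1. ] op 1.0 grip 0.0
 t 18.54 tcp [496.   59.5 149.5] F [-0.3 -0.5 -0.4] op 1.003 grip 0.0
```

View pics/v2.png

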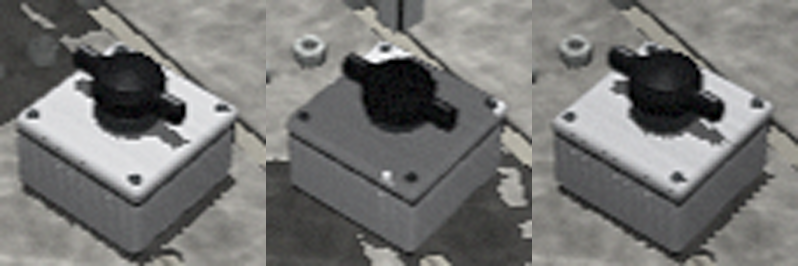

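The head is out again: the left panel matches the original on the right, with a visible gap under the dome, while the middle panel was latched. The box corner looks 1–2 px off, so I'll measure that shift.

Run:
```python
from h import *
for n,(u,v,h),z in (("top",(308,215,30),55),("scene",(303,245,34),55)):
    A,B=load(n+"0"),load(n+"2")
    G=[cv2.cvtColor(x["pixels"],cv2.COLOR_RGB2GRAY).astype(np.float32)[v-h:v+h,u-h:u+h] for x in (A,B)]
    M=np.eye(2,3,dtype=np.float32)
    cc,M=cv2.findTransformECC(G[0],G[1],M,cv2.MOTION_EUCLIDEAN,(3,200,1e-6),None,5)
    c=np.array([h,h,1.]); p=M@c+[u-h,v-h]
    print(n,cc,"px",p-[u,v],"rot",np.degrees(np.arctan2(M[1,0],M[0,0])),"mm",(onz(B,[p],z)-onz(A,[[u,v]],z)).round(1))
```

```text
top 0.9824033550663002 px [-0.20599015  1.08215992] rot 2.328938 mm [[-2.5  0.5  0. ]]
scene 0.9247665298366611 px [-1.34108879  0.54650874] rot 0.86927956 mm [[-2.9  0.3  0. ]]
```

It's only about 2.7 mm and 2°, so I'll leave the box alone rather than push it. Now the start button.

Run:
```python
from h import *
fingers.close_gripper(10)
robot.reach([496,128,110],q(21)); st("arrive")
press(496,128,77,6.3,10)
robot.line_to([496,128,200],max_speed=150); robot.reach([330,20,300],q(0)); st("away")
a=snap("scene","scene3")["pixels"]; t=snap("top","top3")["pixels"]
cv2.imwrite("pics/v3.png",np.hstack([cv2.resize(x,(390,390),interpolation=cv2.INTER_CUBIC) for x in (a[130:290,190:350],t[120:300,170:350])])[:,:,::-1])
```

```text
arrive t 20.48 tcp [495.8 128.4 109.7] F [ 0.  -1.1  0.9] op 0.008 grip 0.0
above t 21.18 tcp [496.3 128.   81.5] F [0.4 0.4 0.1] op 0.005 grip 0.0
80 t 21.43 tcp [496. 128.  80.] F [-0.3 -0.1  0.7] op 0.002 grip 0.0
79 t 21.68 tcp [496.  128.   78.9] F [-0.2 -0.2 -0.3] op 0.002 grip 0.0
78 t 21.93 tcp [496.  128.   77.9] F [ 0.1 -0.6  0.1] op 0.006 grip 0.0
77 t 22.18 tcp [496.1 128.   77.1] F [ 1.1 -0.4  1. ] op 0.002 grip 0.7
76 t 22.43 tcp [496.1 128.   76.1] F [ 1.3 -0.6  2. ] op 0.002 grip 1.0
75 t 22.68 tcp [496.1 128.   75. ] F [ 0.6 -0.4  2.2] op 0.006 grip 1.3
74 t 22.93 tcp [496.1 128.   74.1] F [ 0.3 -0.4  2.7] op 0.003 grip 1.6
73 t 23.18 tcp [496.1 128.   73. ] F [1.3 0.4 4.4] op 0.008 grip 1.9
72 t 23.43 tcp [496.1 128.   72. ] F [0.7 0.4 4.9] op 0.006 grip 2.2
71 t 23.68 tcp [496.1 128.   71.2] F [ 0.5 -0.3  6.7] op 0.005 grip 3.4
70 t 23.93 tcp [496.2 128.   71. ] F [-4.4 -1.1 17.3] op 0.004 grip 8.6
hold t 24.13 tcp [496.2 128.   71. ] F [-4.9 -0.1 17.7] op 0.005 grip 8.5
away t 26.41 tcp [330.5  20.2 299.4] F [-0.1 -0.   0. ] op 0.004 grip 0.0
```

View pics/v3.png

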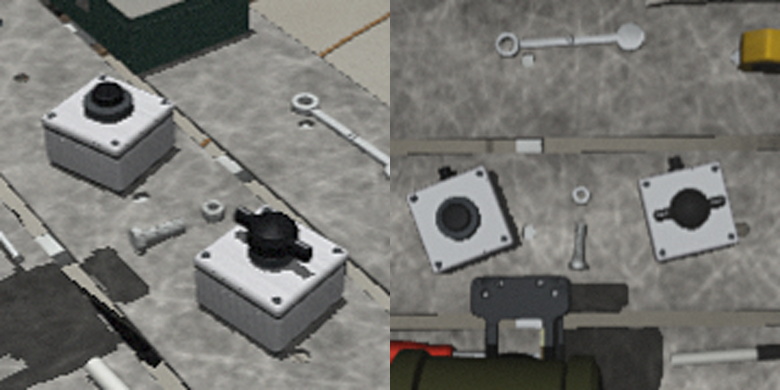

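The start button bottomed at 71 mm and sprang back. Both heads are out, the nut and bolt are undisturbed, and the arm is clear, so I'm handing the job in.

```bash
python3 -c "
from h import *
print(robot.finish_job())"
```

```text
the job is handed in; nothing more can be done
None
```

The stop button was latched, twisted until it released and sprang out, then the start button was pressed fully and let go; handed in at about 26 s of robot time, the only blemish being that the stop box crept about 2.7 mm and turned about 2° during the twist.

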